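# Complete the vial rack and hold the scanner on its code

## Robot

A 6-joint arm with a two-finger parallel gripper is mounted at the origin on the work surface. World frame = base frame: x ahead of the robot, y to its left, z up, the work surface at z = 0. Lengths are in m, angles in rad, forces in N, time in s.
With the tool pointing down it reaches from about 0.225 to 0.875 m from the base axis. Payload 3.4 kg.
Tool frame: the origin (TCP) lies at the very end of the fingers, on their centre line; the grasp point (between the pads) lies 19 mm behind it; z points along the fingers, y is the line along which they close (so a half turn about z gives the same grasp; the last joint's range is limited). The gripper opens to 85 mm and grips with 20 to 120 N. Pads are 22 mm wide; open, the fingers measure 114 mm over their backs; the gripper's body (76 mm by 85 mm) begins 54 mm behind the grasp point. The pads swing forward as they close: fully open they stand 13 mm farther back than shut.
Start: joints at [-1.294, 0.276, 1.505, -0, 1.361, -0.121], TCP at [0.223, -0.53, 0.231] pointing down, gripper open.
Joint ranges: [-2.89, 2.89], [-0.75, 2.08], [0.22, 2.7], [-1.18, 4.32], [0.11, 2.71], [-2.7, 2.7]. Speed limits (rad/s): [2.57, 2.57, 3.14, 3.14, 3.14, 3.14].

## Interface

Orientations are given as a unit quaternion [w, x, y, z].
In Python, from rig import readout, vision, manip gives the robot as it stands.
- The arm moves only by the shell command python3 -m handwheel 'ROWS' [FORCE]. ROWS is JSON, a list of rows, each a list of 3 entries, a list of its own where there are three numbers: the shift along the tool's x, y, z in mm, then the turn, a rotation vector about the tool's x, y, z in units of 6 degrees (1.0 is 6 degrees), then the closure, from -1 (fully open) to 1 (shut), so that 0 is half open. A call has 1 to 20 rows; each row shifts and turns the commanded pose from where the row before left it, along the tool's axes as they then stand; what a row does not reach is not made up. A row lasts 1/8 s, in which the tool goes at most 62.5 mm and 10.7 degrees, less where a joint would pass 70% of its speed; a pose out of reach is approached as far as the arm can. A call is refused whole if a number of a shift passes 62.5 or a number of a turn 1, either way. A call with a gripper value outside its range is refused whole. The fingers move at their own pace and stop on an object; FORCE is the grip in N (left out, the last holds). Time passes only in rows, so rows that do not move let the fingers close. It gives the time, the measured TCP pose, the force, the opening and the grip force at its end, in the units of the state.
- readout.get_state(): the state, without advancing time (a new reading comes with each control period).
- vision.get_image(name): name is "side" or "top"; returns the picture (400x640x3 uint8, blue, green, red); there is no depth.
- vision.camera_params(name): a dict with "intrinsics" (3x3 intrinsics, pixels), "rvec" (rotation vector, rad) and "tvec" (3), from world to camera coordinates, as OpenCV has them. Camera axes: x right, y down, z forward; pixel columns grow to the right and rows downward; lengths in m; the calibration is good to about 2 mm. A picture is of the moment at which its call begins. camera_params takes no time and is no camera call.
- manip.sign_off(): hands the job in; it is judged then, once.
The state is a dict: "clock": time; "qpos": joint angles; "qd": joint speeds; "effort": joint torques, N m; "position": TCP position; "ee_rot": TCP orientation; "contact_force": force on the tool from outside, world axes, zero at the start; "moment": the same for the moment, N m; "width": finger opening in m; "gripper_force": force on a finger pad.
Only numpy, scipy, OpenCV 4.12 (cv2) and the standard library are available. Lean on these libraries where they do the work, as an engineer would, in place of code of your own. Each camera call takes 0.05 s, during which the arm holds its last target. There are 200 camera calls.

## Task

At the vaccine preparation desk, take the two spare vials from the shallow tray and set them upright and fully home in the two empty pockets of the vial rack, without dropping them and leaving the vials already in the rack where they are. Once the rack is full, draw the cordless barcode scanner up out of its desk holder, turn it nose-down and aim its window at the code label on the plain end of the rack from about 12 cm away, looking down at 45 degrees or steeper. Finish while still holding the scanner there, aimed and steady in the air, clear of everything; leave the gel bottle, the carton and the kidney dish alone.

Things in the scene. Friction and masses are not known exactly. Their poses are not given: they have to be found in the camera images.
- rack: White vial rack fixed to the desk, block 230 (x) by 128 (y) by 30 mm high. Origin: centre of its underside, z up. Six round pockets 30 mm wide (2 mm chamfer), 24 mm deep (floor 6 mm above the desk), at rack x = -80, -32 and +16 mm, y = -31 and +31 mm. Four hold a vial at the start, two (any two) are empty. The +x end is plain and carries the code label.
- code (a point): Centre of the code label, a paper sticker 34 by 56 mm with black bars lying flat on top of the rack's plain end, at rack x = +83, y = 0 mm, 30 mm above the desk. It can be read from any side.
- tray: Shallow grey pulp tray fixed to the desk, 110 (x) by 150 (y) mm, rim 14 mm high, walls and floor 4 mm thick. Origin: centre of its underside. The two spare vials stand in it.
- vial0: Glass vial, paper band, aluminium cap, in a rack pocket at the start. Round body 24 mm wide up to 40 mm above its foot, narrow neck, cap 20 mm wide from 44 to 54 mm above its foot; 20 to 45 g. Origin: centre of its foot, z up along its axis. Seated, its foot is on the pocket floor and it stands 30 mm out of the rack.
- vial1: Glass vial, paper band, aluminium cap, in a rack pocket at the start. Round body 24 mm wide up to 40 mm above its foot, narrow neck, cap 20 mm wide from 44 to 54 mm above its foot; 20 to 45 g. Origin: centre of its foot, z up along its axis. Seated, its foot is on the pocket floor and it stands 30 mm out of the rack.
- vial2: Glass vial, paper band, aluminium cap, in a rack pocket at the start. Round body 24 mm wide up to 40 mm above its foot, narrow neck, cap 20 mm wide from 44 to 54 mm above its foot; 20 to 45 g. Origin: centre of its foot, z up along its axis. Seated, its foot is on the pocket floor and it stands 30 mm out of the rack.
- vial3: Glass vial, paper band, aluminium cap, in a rack pocket at the start. Round body 24 mm wide up to 40 mm above its foot, narrow neck, cap 20 mm wide from 44 to 54 mm above its foot; 20 to 45 g. Origin: centre of its foot, z up along its axis. Seated, its foot is on the pocket floor and it stands 30 mm out of the rack.
- vial4: Glass vial, paper band, aluminium cap, a spare, standing in the tray at the start. Round body 24 mm wide up to 40 mm above its foot, narrow neck, cap 20 mm wide from 44 to 54 mm above its foot; 20 to 45 g. Origin: centre of its foot, z up along its axis. Seated, its foot is on the pocket floor and it stands 30 mm out of the rack.
- vial5: Glass vial, paper band, aluminium cap, a spare, standing in the tray at the start. Round body 24 mm wide up to 40 mm above its foot, narrow neck, cap 20 mm wide from 44 to 54 mm above its foot; 20 to 45 g. Origin: centre of its foot, z up along its axis. Seated, its foot is on the pocket floor and it stands 30 mm out of the rack.
- holder: Black desk holder of the scanner, fixed: foot plate 120 by 100 by 12 mm, on it an upright open-topped sleeve (outside 54 mm in x, 46 mm in y, walls 4 mm) with its rim 85 mm above the desk and a slot in its front (-x) wall. Origin: on the desk, 4 mm in front of the plate's and sleeve's middle; z up.
- scanner: Grey pistol-shaped cordless barcode scanner, 0.13 to 0.2 kg, heaviest in the head; looks along its own -x. Origin: foot of the handle; z runs up to the head. Handle 36 (x) by 30 (y) mm at x = +4 mm, z = 0 to 88 mm. At the start upright in the holder: foot 12 mm above the desk, handle loose by 4 mm in the sleeve, head 15 mm above the rim; draws straight up and out after 73 mm.
- head (a point): Centre of the scanner's head, at scanner x = -6, y = 0, z = 108 mm. The head is a box from x = -44 to +32 mm, 50 mm wide in y with flat sides to grip from above, z = 88 to 128 mm, with a cover to 134 mm; its nose bumper (x = -49 to -43 mm) is 54 mm wide.
- window (a point): Centre of the scanner's window, at scanner x = -50, y = 0, z = 108 mm. The line of sight leaves it along the scanner's -x axis.
- gel_bottle: Bystander: clear pump bottle of hand gel, 60 mm wide, 175 mm high with its pump. Origin: centre of its foot.
- carton: Bystander: white and blue closed carton, 75 by 130 by 50 mm high. Origin: centre of its underside.
- kidney_dish: Bystander: grey pulp kidney dish, about 230 by 110 by 44 mm high. Origin: middle of its underside.

How it is judged:
By the outcome, as a careful person would: the job done as asked, in the order asked, and still so for the second after the job is handed in, while the arm keeps its last pose, push and grip.
It also fails if it takes over 72 s, if anything falls off the work surface, if the arm or the gripper's body presses on something with over 40 N, if the wrist force passes 120 N, or if a joint passes its speed limit or range.

## Working session

There is one attempt and no reset: what is moved stays moved. The work goes in short steps, Python scripts to look and compute and a shell command to move; the robot and the scene stay as the last step left them, time stands still between calls to the robot, and variables do not carry over. Pictures are saved under pics/ and viewed, at most 10 in all, crops included, and the job is handed in when it is done.

```bash
mkdir -p pics; ls; cat > h.py <<'E'
import numpy as np, cv2
from rig import readout, vision, manip
from scipy.spatial.transform import Rotation as R
def cam(n):
    p=vision.camera_params(n); K=np.array(p["intrinsics"],float); Rm=cv2.Rodrigues(np.array(p["rvec"],float))[0]; t=np.array(p["tvec"],float).ravel()
    return K,Rm,t
def ray(n,u,v):
    K,Rm,t=cam(n); return -Rm.T@t, Rm.T@np.linalg.inv(K)@np.array([u,v,1.])
def onz(n,u,v,z):
    o,d=ray(n,u,v); return o+d*(z-o[2])/d[2]
def proj(n,P):
    K,Rm,t=cam(n); q=(np.atleast_2d(P)@Rm.T+t)@K.T; return q[:,:2]/q[:,2:]
def two(a,b):
    (o1,d1),(o2,d2)=ray("top",*a),ray("side",*b); s=np.linalg.lstsq(np.c_[d1,-d2],o2-o1,rcond=None)[0]
    p,q=o1+d1*s[0],o2+d2*s[1]; return (p+q)/2,np.linalg.norm(p-q)
E
python3 - <<'E'
from h import *
for n in("top","side"):
    cv2.imwrite(f"pics/{n}0.png",np.array(vision.get_image(n))); K,Rm,t=cam(n); print(n,K.tolist(),-Rm.T@t,Rm[2])
s=readout.get_state();print(s)
E
```

```text
pics
top [[477.8638920842785, 0.0, 320.053706483017], [0.0, 477.8638920842785, 204.14583548010455], [0.0, 0.0, 1.0]] [0.45712243 0.00395757 1.69859453] [ 0.08176709  0.00468346 -0.99664046]
side [[392.6367887342223, 0.0, 322.4796935098357], [0.0, 392.6367887342223, 206.29607468943655], [0.0, 0.0, 1.0]] [ 0.37504891 -0.77160102  0.87889437] [ 0.19599803  0.69632211 -0.69044934]
{'clock': 0.1, 'qpos': array([-1.29396507e+00,  2.76540389e-01,  1.50599179e+00,  2.09673332e-06,
        1.36070137e+00, -1.21005806e-01]), 'qd': array([ 0.00115341, -0.00095479, -0.00228239,  0.00021977,  0.00137016,
        0.00014051]), 'effort': array([ 1.21876757e-03, -4.17699158e+01, -2.46404010e+01, -2.55913856e-04,
        5.81654444e-03, -1.77243760e-05]), 'position': array([ 0.22263486, -0.52964822,  0.23052716]), 'ee_rot': array([-8.18035636e-04,  9.80280573e-01,  1.97609020e-01, -6.28364105e-05]), 'contact_force': array([-0.13523492,  0.54029375, -0.1347024 ]), 'moment': array([0.00343716, 0.00739715, 0.06097465]), 'gripper_force': 0.0, 'width': 0.08533833276060103}
```

View pics/top0.png

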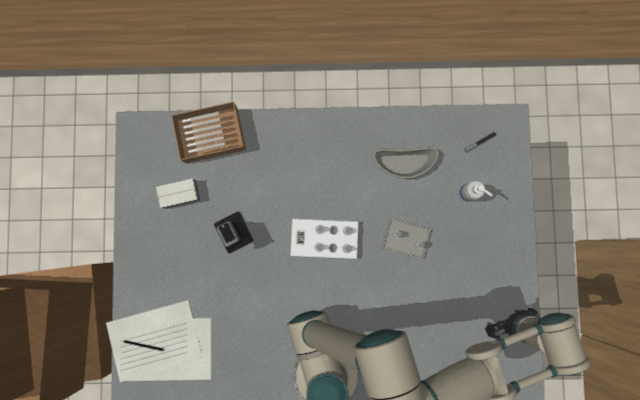

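View pics/side0.png

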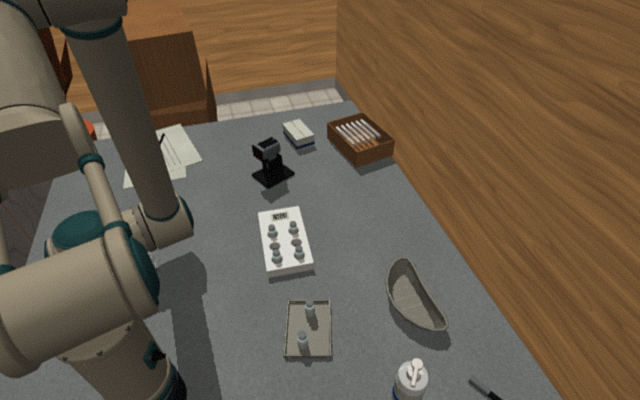

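The top view shows the rack at (325,238) with the label to the left, the tray at (408,238), the scanner in its holder at (233,231) and the bystanders farther off. The side view shows the same layout. Next I'll take enlarged crops and measure by mask.

```bash
python3 - <<'E'
from h import *
t=cv2.imread("pics/top0.png"); s=cv2.imread("pics/side0.png")
a=cv2.resize(t[205:270,205:445],None,fx=3.3,fy=3.3,interpolation=cv2.INTER_CUBIC)
b=cv2.resize(s[195:365,240:345],None,fx=3.3,fy=3.3,interpolation=cv2.INTER_CUBIC)
c=cv2.resize(s[125:195,240:310],None,fx=5,fy=5,interpolation=cv2.INTER_CUBIC)
w=np.zeros((600,800,3),np.uint8); w[:a.shape[0],:a.shape[1]]=a[:,:800]; 
b=b[:,:]; bb=cv2.resize(b,(int(b.shape[1]*.66),int(b.shape[0]*.66))); w[220:220+bb.shape[0],:bb.shape[1]]=bb; w[220:220+c.shape[0],400:400+c.shape[1]]=c
cv2.imwrite("pics/z0.png",w)
# rack: white mask in top
def comp(img,m,pt):
    n,l,st,ce=cv2.connectedComponentsWithStats(m.astype(np.uint8)); return (l==l[pt[1],pt[0]])
hsv=cv2.cvtColor(t,cv2.COLOR_BGR2HSV)
m=(hsv[...,2]>185)&(hsv[...,1]<40)
c=comp(t,m,(312,250)); cs=cv2.findContours(c.astype(np.uint8),0,2)[0][0]
# undistorted metric fit: cast contour onto z=.03
P=np.array([onz("top",*p[0],.03)[:2] for p in cs]); r=cv2.minAreaRect((P*1000).astype(np.float32)); print("rack",r)
m=hsv[...,2]<70
c=comp(t,m,(233,245)); print(c.sum()); cs=cv2.findContours(c.astype(np.uint8),0,2)[0][0]
P=np.array([onz("top",*p[0],.012)[:2] for p in cs]); print("holder",cv2.minAreaRect((P*1000).astype(np.float32)))
E
```

```text
rack ((474.33514404296875, 0.6006317138671875), (228.73558044433594, 127.07787322998047), 86.50394439697266)
792
holder ((502.89923095703125, 318.67803955078125), (118.91797637939453, 100.44171905517578), 25.702957153320312)
```

View pics/z0.png

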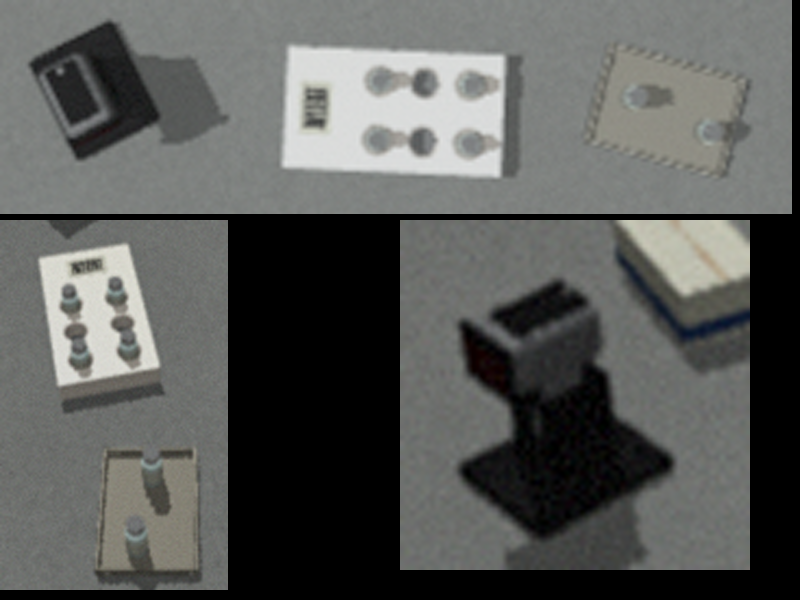

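The two middle pockets (rack x=-32) are empty, with vials at zoom (636,97) and (712,131) in the tray. The red window faces lower-left in the side view, so the scanner's -x points toward (-x,-y). I'll check the caps at high zoom, using the rack vials as a reference.

```bash
python3 - <<'E'
from h import *
t=cv2.imread("pics/top0.png"); s=cv2.imread("pics/side0.png")
c=np.array([.4743,.0006]); a=np.radians(86.5); ex=np.array([np.cos(a),np.sin(a)]); ey=np.array([-ex[1],ex[0]])
W=np.zeros((600,800,3),np.uint8)
def put(img,n,x0,y0,w,h,k,ox,oy,pts):
    z=cv2.resize(img[y0:y0+h,x0:x0+w],None,fx=k,fy=k,interpolation=cv2.INTER_CUBIC)
    for P,col in pts:
        u=proj(n,P)[0]; p=tuple(int(round(q)) for q in ((u-[x0,y0]+.5)*k)); cv2.circle(z,p,1,col,-1)
    for i in range(0,w,10): cv2.putText(z,str(x0+i),(i*k,8),0,.3,(0,0,255),1); cv2.line(z,(i*k,9),(i*k,12),(0,0,255),1)
    for i in range(0,h,10): cv2.putText(z,str(y0+i),(0,i*k+4),0,.3,(0,0,255),1)
    W[oy:oy+z.shape[0],ox:ox+z.shape[1]]=z
pts=[]
for px in(-.08,-.032,.016):
    for py in(-.031,.031):
        q=c+px*ex+py*ey
        pts+=[(np.r_[q,.06],(0,255,0)),(np.r_[q,.03],(255,0,255))]
put(t,"top",285,212,80,52,5,0,0,pts)
put(s,"side",255,203,62,75,5,0,262-22+25,pts)
h=np.array([.5029,.3187]); b=np.radians(25.7); hx=np.array([np.cos(b),np.sin(b)]); hy=np.array([-hx[1],hx[0]])
o=h-.004*hx
hp=[(np.r_[h+i*.06*hx+j*.05*hy,.012],(0,255,0)) for i in(-1,1) for j in(-1,1)]
hp+=[(np.r_[o+x*hx+j*y*hy,z+.012],(255,0,255)) for x,y,z in((-.049,.027,.128),(.032,.025,.128)) for j in(-1,1)]
put(t,"top",375,205,70,57,5,410,0,[])
put(s,"side",275,290,62,74,4,410,290,[])
cv2.imwrite("pics/z1.png",W)
W[:]=0
put(t,"top",205,200,60,60,6,0,0,hp); put(s,"side",240,125,65,70,6,400,0,hp)
cv2.imwrite("pics/z2.png",W[:430])
E
```

```text
Traceback (most recent call last):
ValueError: could not broadcast input array from shape (375,310,3) into shape (335,310,3)
```

```bash
python3 - <<'E'
from h import *
t=cv2.imread("pics/top0.png"); s=cv2.imread("pics/side0.png")
c=np.array([.4743,.0006]); a=np.radians(86.5); ex=np.array([np.cos(a),np.sin(a)]); ey=np.array([-ex[1],ex[0]])
W=np.zeros((600,800,3),np.uint8)
def put(img,n,x0,y0,w,h,k,ox,oy,pts):
    z=cv2.resize(img[y0:y0+h,x0:x0+w],None,fx=k,fy=k,interpolation=cv2.INTER_CUBIC)
    for P,col in pts:
        u=proj(n,P)[0]; p=tuple(int(round(q)) for q in ((u-[x0,y0]+.5)*k)); cv2.circle(z,p,1,col,-1)
    for i in range(0,w,10): cv2.putText(z,str(x0+i),(i*k,8),0,.3,(0,0,255),1); cv2.line(z,(i*k,9),(i*k,12),(0,0,255),1)
    for i in range(0,h,10): cv2.putText(z,str(y0+i),(0,i*k+4),0,.3,(0,0,255),1)
    W[oy:oy+z.shape[0],ox:ox+z.shape[1]]=z
pts=[]
for px in(-.08,-.032,.016):
    for py in(-.031,.031):
        q=c+px*ex+py*ey
        pts+=[(np.r_[q,.06],(0,255,0)),(np.r_[q,.03],(255,0,255))]
put(t,"top",285,212,80,52,5,0,0,pts)
put(s,"side",255,203,62,65,5,0,270,pts)
h=np.array([.5029,.3187]); b=np.radians(25.7); hx=np.array([np.cos(b),np.sin(b)]); hy=np.array([-hx[1],hx[0]])
o=h-.004*hx
hp=[(np.r_[h+i*.06*hx+j*.05*hy,.012],(0,255,0)) for i in(-1,1) for j in(-1,1)]
hp+=[(np.r_[o+x*hx+j*y*hy,z+.012],(255,0,255)) for x,y,z in((-.049,.027,.128),(.032,.025,.128)) for j in(-1,1)]
put(t,"top",375,205,70,57,5,410,0,[])
put(s,"side",275,290,62,74,4,410,290,[])
cv2.imwrite("pics/z1.png",W)
W[:]=0
put(t,"top",205,200,60,60,6,0,0,hp); put(s,"side",240,125,65,70,6,400,0,hp)
cv2.imwrite("pics/z2.png",W[:430])
E
```

```text
(no output)
```

View pics/z1.png

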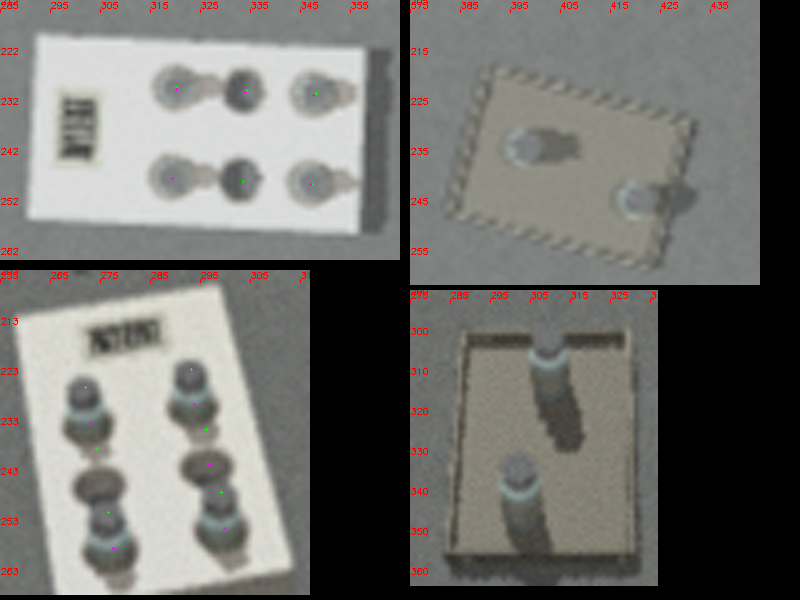

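View pics/z2.png

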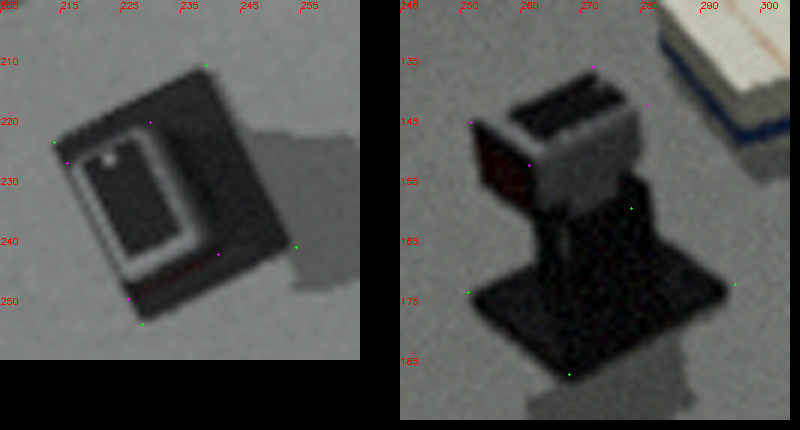

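The rack and holder models project onto the picture to within about 1 px. The caps are at top (397.5,233.9) and (419.9,244.5), and side (309.3,301.3) and (301.8,333.5). I'll triangulate them.

```bash
cat >> h.py <<'E'
rc=np.array([.4743,.0006]); ra=np.radians(86.5); ex=np.array([np.cos(ra),np.sin(ra)]); ey=np.array([-ex[1],ex[0]])
def pose():
    s=readout.get_state(); q=s["ee_rot"]; return np.array(s["position"]),R.from_quat([q[1],q[2],q[3],q[0]]),s
def down(yaw): return R.from_matrix(np.c_[[np.cos(yaw),np.sin(yaw),0],[np.sin(yaw),-np.cos(yaw),0],[0,0,-1.]])
def rel(P,Rt=None):
    "turn (units of 6deg, tool axes) first, then shift mm in new tool axes"
    p,r,s=pose(); Rt=r if Rt is None else Rt
    print("turn",((r.inv()*Rt).as_rotvec()/np.radians(6)).round(2),"then shift",(Rt.inv().apply(np.array(P)-p)*1000).round(1))
E
python3 - <<'E'
from h import *
for n,a,b in(("A",(397.5,233.9),(309.25,301.25)),("B",(419.9,244.5),(301.75,333.5))):
    P,e=two(a,b); print(n,P.round(4),round(e,4),onz("top",*a,.058).round(4),onz("side",*b,.056).round(4))
# reference: vial in rack at (-.08,+.031) etc predicted proj
for px,py in((-.08,.031),(-.08,-.031),(.016,.031),(.016,-.031)): P=np.r_[rc+px*ex+py*ey,.06]; print(P.round(4),proj("top",P).round(1),proj("side",P-[0,0,.004]).round(1))
for py in(.031,-.031): print("pocket",rc-.032*ex+py*ey)
rel([.42,-.2,.2],down(ra))
E
```

```text
A [ 0.4847 -0.252   0.0556] 0.0001 [ 0.4846 -0.2516  0.058 ] [ 0.4847 -0.2523  0.056 ]
B [ 0.447  -0.3278  0.0536] 0.0001 [ 0.4471 -0.3269  0.058 ] [ 0.4467 -0.3291  0.056 ]
[ 0.4385 -0.0774  0.06  ] [[346.9 248.4]] [[276.2 251.9]]
[ 0.5004 -0.0811  0.06  ] [[347.6 230.2]] [[298.7 247.9]]
[0.4443 0.0185 0.06  ] [[318.8 247.1]] [[271.6 226.8]]
[0.5062 0.0147 0.06  ] [[319.6 229. ]] [[292.9 223.3]]
pocket [ 0.44140427 -0.02944781]
pocket [ 0.50328863 -0.03323282]
turn [-1.000e-02 -1.000e-02 -1.062e+01] then shift [341.1 176.9  30.5]
```

```bash
Z='[[0,0,0],[0,0,-0.965],-1]'; python3 -m handwheel '[[[0,0,0],[0,0,-0.966],-1],[[0,0,0],[0,0,-0.966],-1],[[0,0,0],[0,0,-0.966],-1],[[0,0,0],[0,0,-0.966],-1],[[0,0,0],[0,0,-0.966],-1],[[0,0,0],[0,0,-0.966],-1],[[0,0,0],[0,0,-0.966],-1],[[0,0,0],[0,0,-0.966],-1],[[0,0,0],[0,0,-0.966],-1],[[0,0,0],[0,0,-0.966],-1],[[0,0,0],[0,0,-0.966],-1],[[0,0,0],[0,0,0],-1]]' 60; python3 -c "
from h import *
rel([.4847,-.2518,.12],down(ra)); print(pose()[2]['qpos'])"
```

```text
clock: 1.6
position: [0.2227, -0.5298, 0.2309]
ee_rot: [-0.0, 0.728, 0.685, 0.0]
contact_force: [0.4, -0.4, 0.0]
width: 0.0855
gripper_force: 0.0
turn [-0.   -0.01 -0.  ] then shift [293.5 244.6 110.9]
[-1.29400100e+00  2.76226228e-01  1.50555195e+00  6.78995206e-06
  1.36068691e+00 -1.23260971e+00]
```

```bash
python3 -m handwheel '[[[30,25,5],[0,0,0],-1],[[30,25,11],[0,0,0],-1],[[30,25,11],[0,0,0],-1],[[30,25,11],[0,0,0],-1],[[30,25,11],[0,0,0],-1],[[30,25,11],[0,0,0],-1],[[30,25,11],[0,0,0],-1],[[30,25,11],[0,0,0],-1],[[30,25,11],[0,0,0],-1],[[23.5,19.6,18],[0,0,0],-1],[[0,0,0],[0,0,0],-1],[[0,0,0],[0,0,0],-1]]'; python3 -c "
from h import *
rel([.4847,-.2518,.031],down(ra)); print(pose()[2]['qpos'])"
```

```text
clock: 3.1
position: [0.4843, -0.2524, 0.1205]
ee_rot: [0.0, 0.728, 0.685, -0.0]
contact_force: [0.2, 0.6, 0.8]
width: 0.0854
gripper_force: 0.0
turn [-0.    0.01  0.  ] then shift [ 0.6  0.3 89.5]
[-6.07237070e-01  3.18858165e-01  1.73708913e+00 -8.52145367e-04
  1.08559456e+00 -5.46221363e-01]
```

```bash
python3 -m handwheel '[[[0.3,0,22],[0,0,0],-0.3],[[0.3,0,22],[0,0,0],-0.3],[[0,0.3,22],[0,0,0],-0.2],[[0,0,12],[0,0,0],-0.2],[[0,0,11.5],[0,0,0],-0.2],[[0,0,0],[0,0,0],-0.2],[[0,0,0],[0,0,0],0.3],[[0,0,0],[0,0,0],0.6],[[0,0,0],[0,0,0],0.8],[[0,0,0],[0,0,0],0.8],[[0,0,0],[0,0,0],0.8]]' 30; python3 - <<'E'
from h import *
cv2.imwrite("pics/g1.png",np.array(vision.get_image("side"))); print(pose()[2]['gripper_force'])
E
```

```text
clock: 4.47
position: [0.4854, -0.2517, 0.0315]
ee_rot: [0.001, 0.728, 0.686, 0.0]
contact_force: [-0.7, 0.7, 5.3]
width: 0.0226
gripper_force: 29.6
29.58114802837372
```

```bash
python3 -m handwheel '[[[0,0,-5],[0,0,0],0.8],[[0,0,-15],[0,0,0],0.8],[[0,0,-25],[0,0,0],0.8],[[0,0,-25],[0,0,0],0.8],[[0,0,-20],[0,0,0],0.8],[[0,0,0],[0,0,0],0.8],[[0,0,0],[0,0,0],0.8]]'; python3 - <<'E'
from h import *
i=np.array(vision.get_image("side")); j=np.array(vision.get_image("top"))
p=pose()[0]; u=proj("side",p)[0].astype(int); v=proj("top",p)[0].astype(int); print(u,v)
f=lambda m,c:cv2.resize(m[c[1]-35:c[1]+35,c[0]-35:c[0]+35],None,fx=5,fy=5,interpolation=2)
cv2.imwrite("pics/l1.png",np.hstack([f(i,u),f(j,v)]))
rel([.5033,-.0332,.121],down(ra))
E
```

```text
clock: 5.4
position: [0.4845, -0.251, 0.1205]
ee_rot: [-0.0, 0.728, 0.685, -0.0]
contact_force: [-0.4, -0.4, -0.2]
width: 0.0221
gripper_force: 29.4
[307 285] [400 233]
turn [-0.02 -0.01  0.01] then shift [218.4   5.7  -1.1]
```

View pics/l1.png

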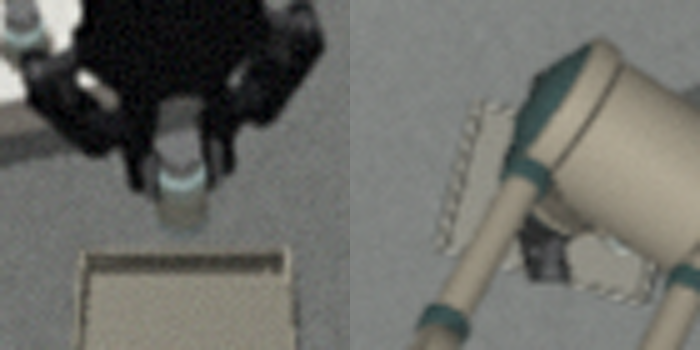

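The side crop shows the vial upright between the pads, with its foot near px (308,296). I'll carry it over the pocket.

```bash
python3 -c "
from h import *
for z in(.088,.0935,.098): print(z,proj('side',[[.4845,-.252,z],[.4845,-.263,z]]))"
python3 -m handwheel '[[[15,0.5,0],[0,0,0],0.8],[[30,0.7,0],[0,0,0],0.8],[[30,0.7,0],[0,0,0],0.8],[[30,0.7,0],[0,0,0],0.8],[[30,0.8,0],[0,0,0],0.8],[[30,0.8,0],[0,0,0],0.8],[[30,0.8,0],[0,0,0],0.8],[[15,0.4,0],[0,0,0],0.8],[[8.4,0,0],[0,0,0],0.8],[[0,0,0],[0,0,0],0.8],[[0,0,0],[0,0,0],0.8]]'; python3 - <<'E'
from h import *
i=np.array(vision.get_image("side")); j=np.array(vision.get_image("top"))
p=pose()[0]; u=proj("side",p)[0].astype(int); print(u,pose()[2]['qpos'])
cv2.imwrite("pics/l2.png",cv2.resize(i[u[1]-30:u[1]+50,u[0]-40:u[0]+40],None,fx=7,fy=7,interpolation=2))
rel([.5033,-.0332,.036],down(ra))
E
```

```text
0.088 [[308.68513893 293.65117541]
 [309.88193015 297.47423106]]
0.0935 [[308.60584621 292.32192239]
 [309.80692714 296.1497025 ]]
0.098 [[308.54048474 291.22621115]
 [309.74509787 295.05781774]]
clock: 6.88
position: [0.5035, -0.0344, 0.1208]
ee_rot: [0.0, 0.728, 0.685, -0.0]
contact_force: [-0.2, -0.6, -0.1]
width: 0.0224
gripper_force: 29.4
[294 219] [-2.05948026e-01  2.61798973e-01  1.82342423e+00 -3.69700498e-04
  1.05630604e+00 -1.44479927e-01]
turn [ 0.  0. -0.] then shift [ 1.2 -0.3 84.8]
```

View pics/l2.png

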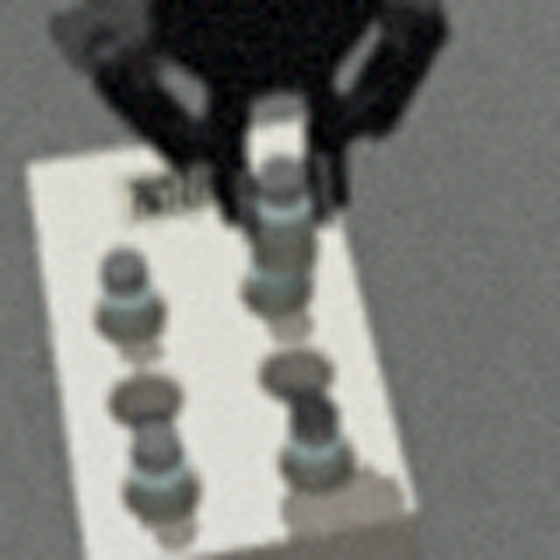

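The vial hangs centred between the pads above the rack, and the pocket below it is free. I'll lower it.

```bash
python3 -m handwheel '[[[1.2,-0.3,20],[0,0,0],0.8],[[0,0,15],[0,0,0],0.8],[[0,0,10],[0,0,0],0.8],[[0,0,8],[0,0,0],0.8],[[0,0,5],[0,0,0],0.8],[[0,0,5],[0,0,0],0.8],[[0,0,0],[0,0,0],0.8],[[0,0,0],[0,0,0],0.8]]'; python3 -m handwheel '[[[0,0,4],[0,0,0],0.8],[[0,0,4],[0,0,0],0.8],[[0,0,4],[0,0,0],0.8],[[0,0,4],[0,0,0],0.8],[[0,0,4],[0,0,0],0.8],[[0,0,2],[0,0,0],0.8],[[0,0,0],[0,0,0],0.8]]'; python3 -c "
from h import *
rel([.5033,-.0332,.034],down(ra))"
```

```text
clock: 7.98
position: [0.5035, -0.0324, 0.058]
ee_rot: [0.0, 0.728, 0.686, 0.0]
contact_force: [0.2, 0.2, -0.5]
width: 0.0222
gripper_force: 29.4
clock: 8.85
position: [0.5031, -0.0324, 0.0356]
ee_rot: [-0.0, 0.728, 0.685, -0.0]
contact_force: [-1.0, -0.0, -1.0]
width: 0.0225
gripper_force: 29.4
turn [-0.    0.    0.01] then shift [-0.7  0.2  1.6]
```

```bash
python3 -m handwheel '[[[-0.5,0,1],[0,0,0],0.8],[[0,0,0.8],[0,0,0],0.8],[[0,0,0],[0,0,0],0.7],[[0,0,0],[0,0,0],0.4],[[0,0,0],[0,0,0],0.2],[[0,0,0],[0,0,0],0.1],[[0,0,0],[0,0,0],0.1],[[0,0,-8],[0,0,0],0.1],[[0,0,-20],[0,0,0],0.1],[[0,0,-28],[0,0,0],0.1],[[0,0,-30],[0,0,0],0.1],[[0,0,0],[0,0,0],0.1]]'; python3 -c "
from h import *
cv2.imwrite('pics/r1.png',np.array(vision.get_image('side')))
rel([.447,-.3275,.12],down(ra))"
```

```text
clock: 10.35
position: [0.5052, -0.0333, 0.1227]
ee_rot: [0.003, 0.728, 0.686, 0.002]
contact_force: [-0.2, -1.1, -0.2]
width: 0.0382
gripper_force: 0.0
turn [0.03 0.   0.01] then shift [-297.4  -38.8    1.2]
```

Next, vial B, with a picture taken once the view is clear.

```bash
python3 -m handwheel '[[[-15,-2,0],[0,0,0],-0.1],[[-30,-4,0],[0,0,0],-0.2],[[-30,-4,0],[0,0,0],-0.2],[[-30,-4,0],[0,0,0],-0.2],[[-30,-4,0],[0,0,0],-0.2],[[-30,-4,0],[0,0,0],-0.2],[[-30,-4,0],[0,0,0],-0.2],[[-30,-4,0],[0,0,0],-0.2],[[-30,-4,0],[0,0,0],-0.2],[[-25,-2,0],[0,0,0],-0.2],[[-12,-1,0],[0,0,0],-0.2],[[-5.4,0,0],[0,0,0],-0.2],[[0,0,0],[0,0,0],-0.2],[[0,0,0],[0,0,0],-0.2]]'; python3 - <<'E'
from h import *
i=np.array(vision.get_image("side")); j=np.array(vision.get_image("top"))
f=lambda m,x,y:cv2.resize(m[y:y+75,x:x+75],None,fx=5,fy=5,interpolation=2)
cv2.imwrite("pics/r2.png",np.hstack([f(i,252,200),f(j,288,200)]))
rel([.447,-.3275,.031],down(ra))
E
```

```text
clock: 12.15
position: [0.4483, -0.3267, 0.1199]
ee_rot: [-0.0, 0.728, 0.686, 0.0]
contact_force: [-0.0, 0.3, -0.1]
width: 0.051
gripper_force: 0.0
turn [-0.   -0.    0.02] then shift [-0.8 -1.4 89.1]
```

View pics/r2.png

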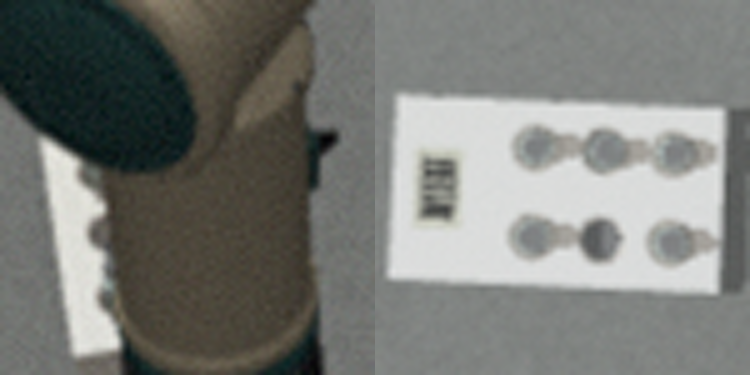

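The top crop (right) shows vial 4 upright in the far middle pocket at about px (408,230), in line with its neighbours. Only the near middle pocket is still empty. Now I'll grasp vial B.

```bash
python3 -m handwheel '[[[-0.8,-1.4,22],[0,0,0],-0.3],[[0,0,22],[0,0,0],-0.3],[[0,0,22],[0,0,0],-0.2],[[0,0,12],[0,0,0],-0.2],[[0,0,11],[0,0,0],-0.2],[[0,0,0],[0,0,0],-0.2],[[0,0,0],[0,0,0],0.3],[[0,0,0],[0,0,0],0.6],[[0,0,0],[0,0,0],0.8],[[0,0,0],[0,0,0],0.8],[[0,0,0],[0,0,0],0.8]]' 30;  python3 -m handwheel '[[[0,0,-5],[0,0,0],0.8],[[0,0,-15],[0,0,0],0.8],[[0,0,-25],[0,0,0],0.8],[[0,0,-25],[0,0,0],0.8],[[0,0,-20],[0,0,0],0.8],[[0,0,0],[0,0,0],0.8],[[0,0,0],[0,0,0],0.8]]'; python3 - <<'E'
from h import *
rel([.4414,-.0294,.121],down(ra)); print(pose()[2]['qpos'])
E
```

```text
clock: 13.62
position: [0.4474, -0.3288, 0.0318]
ee_rot: [0.001, 0.728, 0.685, 0.0]
contact_force: [0.7, 0.6, 5.7]
width: 0.0225
gripper_force: 29.7
clock: 14.5
position: [0.4465, -0.3279, 0.1206]
ee_rot: [-0.0, 0.728, 0.685, -0.0]
contact_force: [0.1, 0.1, -0.1]
width: 0.0226
gripper_force: 29.4
turn [-0.01 -0.    0.01] then shift [297.6 -23.3  -0.4]
[-7.58974414e-01  3.29696005e-01  1.71943372e+00 -7.45322814e-05
  1.09334966e+00 -6.98713182e-01]
```

```bash
python3 -m handwheel '[[[15,-1,0],[0,0,0],0.8],[[30,-2,0],[0,0,0],0.8],[[30,-2,0],[0,0,0],0.8],[[30,-2,0],[0,0,0],0.8],[[30,-2,0],[0,0,0],0.8],[[30,-2,0],[0,0,0],0.8],[[30,-3,0],[0,0,0],0.8],[[30,-3,0],[0,0,0],0.8],[[30,-3,0],[0,0,0],0.8],[[25,-2,0],[0,0,0],0.8],[[12,-2,0],[0,0,0],0.8],[[5.6,-1.3,0],[0,0,0],0.8],[[0,0,0],[0,0,0],0.8],[[0,0,0],[0,0,0],0.8]]'; python3 - <<'E'
from h import *
i=np.array(vision.get_image("side")); p=pose()[0]; u=proj("side",p)[0].astype(int); print(u,pose()[2]['qpos'])
cv2.imwrite("pics/l3.png",cv2.resize(i[u[1]-30:u[1]+50,u[0]-40:u[0]+40],None,fx=7,fy=7,interpolation=2))
rel([.4414,-.0294,.058],down(ra))
E
```

```text
clock: 16.25
position: [0.4397, -0.0303, 0.121]
ee_rot: [0.0, 0.728, 0.685, -0.0]
contact_force: [0.0, 0.0, -0.1]
width: 0.0225
gripper_force: 29.4
[270 223] [-2.26654446e-01  1.72218775e-01  1.94893597e+00 -3.72589996e-04
  1.02022261e+00 -1.65404857e-01]
turn [0. 0. 0.] then shift [ 1.   1.6 63. ]
```

```bash
python3 -m handwheel '[[[1,1.6,20],[0,0,0],0.8],[[0,0,15],[0,0,0],0.8],[[0,0,10],[0,0,0],0.8],[[0,0,8],[0,0,0],0.8],[[0,0,5],[0,0,0],0.8],[[0,0,5],[0,0,0],0.8],[[0,0,0],[0,0,0],0.8],[[0,0,0],[0,0,0],0.8]]'; python3 -c "
from h import *
rel([.4414,-.0294,.034],down(ra))"
```

```text
clock: 17.3
position: [0.4414, -0.0288, 0.0582]
ee_rot: [0.0, 0.728, 0.686, 0.0]
contact_force: [-1.2, -0.4, -0.0]
width: 0.0221
gripper_force: 29.4
turn [0.   0.   0.01] then shift [-0.6  0.  24.2]
```

```bash
python3 -m handwheel '[[[-0.6,0,4],[0,0,0],0.8],[[0,0,4],[0,0,0],0.8],[[0,0,4],[0,0,0],0.8],[[0,0,4],[0,0,0],0.8],[[0,0,4],[0,0,0],0.8],[[0,0,2],[0,0,0],0.8],[[0,0,0],[0,0,0],0.8]]';  python3 -m handwheel '[[[0,0,1],[0,0,0],0.8],[[0,0,1],[0,0,0],0.8],[[0,0,0],[0,0,0],0.7],[[0,0,0],[0,0,0],0.4],[[0,0,0],[0,0,0],0.2],[[0,0,0],[0,0,0],0.1],[[0,0,0],[0,0,0],0.1],[[0,0,-8],[0,0,0],0.1],[[0,0,-20],[0,0,0],0.1],[[0,0,-28],[0,0,0],0.1],[[0,0,-30],[0,0,0],0.1],[[0,0,0],[0,0,0],0.1]]'; python3 - <<'E'
from h import *
b=np.radians(25.7); hx=np.array([np.cos(b),np.sin(b)]); o=np.array([.5029,.3187])-.004*hx
print("origin",o,"head",o-.006*hx)
for y in(b,b+np.pi): rel(np.r_[o-.006*hx,.23],down(y))
print(pose()[2]['qpos'])
E
```

```text
clock: 18.18
position: [0.4411, -0.0294, 0.0358]
ee_rot: [-0.0, 0.728, 0.685, -0.0]
contact_force: [0.3, 0.3, -0.0]
width: 0.0224
gripper_force: 29.4
clock: 19.68
position: [0.4431, -0.0298, 0.1225]
ee_rot: [0.003, 0.728, 0.686, 0.002]
contact_force: [0.6, 0.4, -0.3]
width: 0.0386
gripper_force: 0.0
origin [0.49929569 0.31696536] head [0.49388923 0.31436341]
turn [ 0.06 -0.02 10.14] then shift [ 195.  -288.1 -107.5]
turn [  0.02   0.07 -19.86] then shift [-195.   288.1 -107.5]
[-2.23952320e-01  1.72198753e-01  1.94445687e+00 -1.28199855e-04
  1.01877680e+00 -1.63762455e-01]
```

```bash
cat > log.py <<'E'
from h import *
import json
p,r,s=pose(); open("log.jsonl","a").write(json.dumps([list(map(float,s["qpos"])),p.tolist(),r.as_matrix().tolist()])+"\n")
E
python3 log.py; python3 -m handwheel '[[[0,0,-40],[0,0,0],-0.5],[[0,0,-40],[0,0,0],-1],[[0,0,-30],[0,0,0],-1],[[0,0,0],[0,0,0],-1],[[0,0,0],[0,0,0],-1]]' ; python3 log.py; python3 -m handwheel '[[[0,0,0],[-1,0,0],-1],[[0,0,0],[-1,0,0],-1],[[0,0,0],[-1,0,0],-1],[[0,0,0],[0,0,0],-1],[[0,0,0],[0,0,0],-1]]'; python3 log.py;  python3 -m handwheel '[[[0,0,0],[-1,0,0],-1],[[0,0,0],[-1,0,0],-1],[[0,0,0],[-1,0,0],-1],[[0,0,0],[0,0,0],-1],[[0,0,0],[0,0,0],-1]]'; python3 log.py; cat log.jsonl
```

```text
clock: 20.3
position: [0.4402, -0.0292, 0.2286]
ee_rot: [-0.001, 0.728, 0.685, -0.001]
contact_force: [-0.1, -0.3, -0.6]
width: 0.0852
gripper_force: 0.0
clock: 20.92
position: [0.4415, -0.0295, 0.2295]
ee_rot: [0.113, 0.719, 0.677, 0.107]
contact_force: [-0.2, 0.0, 0.2]
width: 0.0854
gripper_force: 0.0
clock: 21.55
position: [0.4428, -0.03, 0.231]
ee_rot: [0.225, 0.692, 0.652, 0.212]
contact_force: [0.6, -0.4, 0.7]
width: 0.0857
gripper_force: 0.0
[[-0.22395231951851138, 0.1721987525365729, 1.944456871274672, -0.00012819985525739302, 1.0187767969034351, -0.16376245513509602], [0.44314191908695116, -0.02979911036824187, 0.12245593613259703], [[0.06009008364780879, 0.99817503279987, 0.005982118535933103], [0.9981923383764888, -0.060082288566509524, -0.0014745192735958791], [-0.001112408952170609, 0.006059908876319083, -0.999981019845244]]]
[[-0.22406396289712718, 0.07534365247424588, 1.7683469862069108, -7.521818346536586e-05, 1.3005907356886803, -0.16375533399576772], [0.4401811745422104, -0.029160908719952913, 0.2285552014003245], [[0.06025242223213081, 0.9981796875396604, -0.002637
[... 236 characters left out ...]
1, 0.9534408593844024, -0.2575854295036028], [0.4414690425641569, -0.029508567992464596, 0.22951584546798723], [[0.060401399180612866, 0.9498546409509497, 0.3068025945799141], [0.998174166045175, -0.057499734611535194, -0.018496344493518252], [7.222910867962784e-05, 0.30735962907243675, -0.9515934285184038]]]
[[-0.3810975615459739, -0.22853541870972918, 2.2122188922946173, 0.3436698357615296, 0.581507490035727, -0.5533936997335851], [0.4427883943778204, -0.02998031368698761, 0.23095061367459144], [[0.060253629249605464, 0.8075514142801259, 0.5867113544635216], [0.9981830360626713, -0.04853688477895487, -0.03570430411956804], [-0.00035591987754440835, 0.5877966349938757, -0.809008645943242]]]
```

```bash
cat > kin.py <<'E'
from h import *
import json
from scipy.optimize import least_squares
D=[json.loads(l) for l in open("log.jsonl")]
for q,p,yw in(([-1.294,.27622623,1.50555,0,1.36068691,-1.23261],[.2227,-.5298,.2309],ra),([-.60723707,.318858165,1.73708913,-.00085,1.08559456,-.54622],[.4843,-.2524,.1205],ra),
 ([-.205948,.261799,1.82342423,-.00037,1.056306,-.1444799],[.5035,-.0344,.1208],ra),([-.758974,.329696,1.71943372,0,1.09334966,-.698713],[.4465,-.3279,.1206],ra),([-.226654,.17221877,1.948936,-.00037,1.02022261,-.1654],[.4397,-.0303,.121],ra)):
    D.append([q,p,down(yw).as_matrix().tolist()])
E_=lambda s,a:R.from_euler(s,a)
def rot(q): return E_('z',q[0])*E_('y',q[1]+q[2])*E_('z',SG[0]*q[3])*E_('y',q[4])*E_('z',SG[1]*q[5]+SG[2])
def A(q):
    r1=E_('z',q[0]); r2=r1*E_('y',q[1]); r3=r1*E_('y',q[1]+q[2]); r5=r3*E_('z',SG[0]*q[3])*E_('y',q[4]); r4=r3*E_('z',SG[0]*q[3])
    X,Y,Z=np.eye(3); return np.c_[r1.apply(X),r1.apply(Y),Z,r2.apply(Z),r3.apply(X),r3.apply(Z),r4.apply(Y),r5.apply(X),r5.apply(Z)]
best=None
for s4 in(1,-1):
    for s6 in(1,-1):
        SG=(s4,s6,0); c=(rot(D[0][0]).inv()*R.from_matrix(D[0][2])).as_euler('zyx')[0]; SG=(s4,s6,c)
        e=max((rot(q).inv()*R.from_matrix(m)).magnitude() for q,p,m in D)
        if best is None or e<best[0]: best=(e,SG)
SG=best[1]
M=np.vstack([A(q) for q,_,_ in D]); V=np.hstack([p for _,p,_ in D]); PR=np.linalg.lstsq(M,V,rcond=1e-4)[0]
def fk(q): return A(q)@PR,rot(q)
LO=np.array([-2.89,-.75,.22,-1.18,.11,-2.7]); HI=np.array([2.89,2.08,2.7,4.32,2.71,2.7])
def ik(P,Rt,q0):
    f=lambda q:np.r_[(fk(q)[0]-P)*10,(fk(q)[1].inv()*Rt).as_rotvec()]
    s=least_squares(f,np.clip(q0,LO+.01,HI-.01),bounds=(LO,HI)); return s.x,np.linalg.norm(s.fun),min((s.x-LO).min(),(HI-s.x).min())
G=np.array([-.006,0,.090])  # TCP in scanner frame
LAB=np.r_[rc+.083*ex,.03]
def final(psi,th,sg):
    Rs=E_('z',psi)*E_('y',-th); w=LAB+.12*Rs.apply([1,0,0]); o=w-Rs.apply([-.05,0,.108])
    return o+Rs.apply(G),Rs*R.from_matrix(np.diag([sg,-sg,-1.])),Rs,o
E
python3 - <<'E'
from kin import *
print(best,PR.round(4),np.abs(M@PR-V).max())
b=np.radians(25.7)
for sg in(1,-1):
    res=[]
    for psi in np.arange(-180,180,15):
        for th in(50,57,64,72):
            P,Rt,Rs,o=final(np.radians(psi),np.radians(th),sg)
            bb=(9,)
            for q0 in([.2,.2,1.6,0,1,0],[.2,.2,1.6,1.5,1,-1],[.2,.2,1.6,-1,1,1],[.2,0,2,3,1,0]):
                q,e,mg=ik(P,Rt,np.array(q0))
                if e<1e-3 and (bb[0]==9 or mg>bb[1]): bb=(e,mg,q)
            if bb[0]<9 and bb[1]>.15: res.append((round(bb[1],2),psi,th,bb[2].round(2).tolist(),P.round(3).tolist()))
    res.sort(key=lambda r:-r[0]); print(sg,len(res)); [print(r) for r in res[:10]]
E
```

```text
(0.0012115169247535749, (1, 1, np.float64(1.5707963267948966))) [ 0.000e+00  6.950e-02  1.368e-01  6.297e-01  6.040e-02  4.211e-01
 -1.000e-04  0.000e+00  3.645e-01] 4.618841566300658e-05
1 71
(np.float64(0.97), np.int64(150), 50, [-0.11, 0.53, 1.7, 0.32, 1.74, -1.24], [0.376, 0.143, 0.144])
(np.float64(0.95), np.int64(120), 64, [-0.32, 0.58, 1.75, 0.66, 1.75, -1.06], [0.435, 0.16, 0.17])
(np.float64(0.94), np.int64(135), 50, [-0.17, 0.5, 1.76, 0.46, 1.65, -1.1], [0.395, 0.168, 0.144])
(np.float64(0.94), np.int64(135), 57, [-0.21, 0.56, 1.7, 0.49, 1.77, -1.13], [0.406, 0.157, 0.158])
(np.float64(0.91), np.int64(120), 57, [-0.27, 0.52, 1.79, 0.63, 1.65, -1.03], [0.427, 0.174, 0.158])
(np.float64(0.91), np.int64(165), 50, [-0.04, 0.55, 1.65, 0.17, 1.8, -1.39], [0.364, 0.114, 0.144])
(np.float64(0.89), np.int64(-165), 50, [0.09, 0.56, 1.63, -0.14, 1.82, -1.72], [0.364, 0.053, 0.144])
(np.float64(0.88), np.int64(-180), 50, [0.02, 0.56, 1.63, 0.02, 1.83, -1.55], [0.36, 0.083, 0.144])
(np.float64(0.87), np.int64(120), 50, [-0.22, 0.46, 1.83, 0.6, 1.54, -0.98], [0.42, 0.187, 0.144])
(np.flo
[... 393 characters left out ...]
144])
(np.float64(0.88), np.int64(-180), 50, [0.02, 0.56, 1.63, 0.02, 1.83, 1.59], [0.36, 0.083, 0.144])
(np.float64(0.81), np.int64(150), 57, [-0.13, 0.59, 1.63, 0.34, 1.86, 1.89], [0.389, 0.136, 0.158])
(np.float64(0.8), np.int64(-150), 57, [0.17, 0.62, 1.56, -0.31, 1.91, 1.27], [0.389, 0.031, 0.158])
(np.float64(0.8), np.int64(150), 50, [-0.11, 0.53, 1.7, 0.32, 1.74, 1.9], [0.376, 0.143, 0.144])
(np.float64(0.78), np.int64(165), 57, [-0.06, 0.62, 1.58, 0.18, 1.93, 1.75], [0.379, 0.11, 0.158])
(np.float64(0.76), np.int64(-165), 57, [0.1, 0.63, 1.54, -0.15, 1.95, 1.43], [0.379, 0.056, 0.158])
(np.float64(0.75), np.int64(-180), 57, [0.02, 0.63, 1.55, 0.02, 1.96, 1.59], [0.375, 0.083, 0.158])
```

```bash
python3 - <<'E'
from kin import *
b=np.radians(25.7); hx=np.array([np.cos(b),np.sin(b)]); o=np.array([.5029,.3187])-.004*hx
psi,th=np.radians(120),np.radians(60)
for sg in(1,-1):
    T=R.from_matrix(np.diag([sg,-sg,-1.])); q=np.array([-.2,.1,1.8,0,1.2,-.16*sg]); q[5]+=0
    seq=[]
    X=np.r_[o-.006*hx,0]
    seq.append((X+[0,0,.102],E_('z',b)*T)); seq.append((X+[0,0,.252],E_('z',b)*T))
    for f in np.linspace(0,1,5)[1:]: seq.append((X+[0,0,.252],E_('z',b+f*(psi-b))*T))
    for f in np.linspace(0,1,5)[1:]: seq.append((X+[0,0,.252],E_('z',psi)*E_('y',-f*th)*T))
    P,Rt,Rs,oo=final(psi,th,sg); seq+=[(P+[0,0,.06],Rt),(P,Rt)]
    q,e,m=ik(*seq[0],np.array([.5,.2,1.8,0,1,(1.6 if sg==1 else -1.5)]))
    for s in seq: q,e,m=ik(*s,q); print(sg,s[0].round(3),q.round(2),round(e,4),round(m,2))
rel(seq[1][0]-[0,0,.03],E_('z',b)*R.from_matrix(np.diag([1,-1,-1.])))
E
```

```text
1 [0.494 0.314 0.102] [ 0.45  0.39  1.68 -0.    1.08  1.57] 0.0 0.97
1 [0.494 0.314 0.252] [ 0.45  0.28  1.45 -0.    1.41  1.57] 0.0 1.03
1 [0.494 0.314 0.252] [0.45 0.28 1.45 0.   1.41 1.16] 0.0 1.03
1 [0.494 0.314 0.252] [0.45 0.28 1.45 0.   1.41 0.75] 0.0 1.03
1 [0.494 0.314 0.252] [0.45 0.28 1.45 0.   1.41 0.34] 0.0 1.03
1 [0.494 0.314 0.252] [ 0.45  0.28  1.45  0.    1.41 -0.08] 0.0 1.03
1 [0.494 0.314 0.252] [ 0.29  0.29  1.46  0.26  1.46 -0.27] 0.0 1.04
1 [0.494 0.314 0.252] [ 0.15  0.34  1.48  0.48  1.53 -0.45] 0.0 1.09
1 [0.494 0.314 0.252] [ 0.03  0.41  1.52  0.68  1.63 -0.59] 0.0 1.08
1 [0.494 0.314 0.252] [-0.04  0.51  1.55  0.84  1.75 -0.72] 0.0 0.96
1 [0.431 0.168 0.223] [-0.29  0.47  1.72  0.65  1.8  -0.96] 0.0 0.91
1 [0.431 0.168 0.163] [-0.29  0.54  1.77  0.64  1.69 -1.04] 0.0 0.93
-1 [0.494 0.314 0.102] [ 0.45  0.39  1.68 -0.    1.08 -1.57] 0.0 0.97
-1 [0.494 0.314 0.252] [ 0.45  0.28  1.45 -0.    1.41 -1.57] 0.0 1.03
-1 [0.494 0.314 0.252] [ 0.45  0.28  1.45  0.    1.41 -1.98] 0.0 0.72
-1 [0.494 0.314 0.252] [ 0.45  0.28  1.45 -0.    1.41 -2.39] 0.0 0.31
-1 [0.494 0.314 0.252] [ 0.48  0.28  1.44 -0.05  1.41 -2.7 ] 0.0824 0.0
-1 [0.494 0.314 0.252] [ 0.62  0.26  1.51 -0.27  1.31 -2.7 ] 0.3951 0.0
-1 [0.494 0.314 0.252] [ 0.53  0.24  1.52 -0.11  1.29 -2.7 ] 0.5549 0.0
-1 [0.494 0.314 0.252] [ 0.43  0.24  1.51  0.06  1.33 -2.7 ] 0.7159 0.0
-1 [0.494 0.314 0.252] [ 0.31  0.28  1.47  0.26  1.42 -2.7 ] 0.8709 0.0
-1 [0.494 0.314 0.252] [ 0.17  0.36  1.43  0.48  1.59 -2.7 ] 1.0107 0.0
-1 [0.431 0.168 0.223] [ 0.07  0.16  1.7   0.24  1.41 -2.7 ] 1.2257 0.0
-1 [0.431 0.168 0.163] [ 0.17  0.16  1.85  0.13  1.15 -2.7 ] 1.2444 0.0
turn [ 5.42 -3.18  9.79] then shift [ 195.4 -288.1    9. ]
```

```bash
python3 -m handwheel '[[[0,0,0],[1,0,0],-1],[[0,0,0],[1,0,0],-1],[[0,0,0],[1,0,0],-1],[[0,0,0],[1,0,0],-1],[[0,0,0],[1,0,0],-1],[[0,0,0],[1,0,0],-1],[[0,0,0],[0,0,0.922],-1],[[0,0,0],[0,0,0.922],-1],[[0,0,0],[0,0,0.922],-1],[[0,0,0],[0,0,0.922],-1],[[0,0,0],[0,0,0.922],-1],[[0,0,0],[0,0,0.922],-1],[[0,0,0],[0,0,0.922],-1],[[0,0,0],[0,0,0.922],-1],[[0,0,0],[0,0,0.922],-1],[[0,0,0],[0,0,0.922],-1],[[0,0,0],[0,0,0.922],-1],[[0,0,0],[0,0,0],-1]]'; python3 -c "
from h import *
b=np.radians(25.7);rel([.4939,.3144,.222],down(b))"
```

```text
clock: 23.8
position: [0.4431, -0.0298, 0.2304]
ee_rot: [0.001, 0.975, 0.223, 0.0]
contact_force: [0.1, -0.3, -0.7]
width: 0.0851
gripper_force: 0.0
turn [0.01 0.   0.01] then shift [ 195.1 -288.1    8.4]
```

```bash
python3 -m handwheel '[[[10,-15,0],[0,0,0],-1],[[20,-29,0],[0,0,0],-1],[[20,-29,1],[0,0,0],-1],[[20,-29,1],[0,0,0],-1],[[20,-29,1],[0,0,0],-1],[[20,-29,1],[0,0,0],-1],[[20,-29,1],[0,0,0],-1],[[20,-29,1],[0,0,0],-1],[[20,-29,1],[0,0,0],-1],[[15,-25,1],[0,0,0],-1],[[10,-16,0.4],[0,0,0],-1],[[0,0,0],[0,0,0],-1],[[0,0,0],[0,0,0],-1]]'; python3 - <<'E'
from h import *
b=np.radians(25.7);rel([.4939,.3144,.222],down(b))
i=np.array(vision.get_image("side")); j=np.array(vision.get_image("top"))
f=lambda m,x,y,k,w,h:cv2.resize(m[y:y+h,x:x+w],None,fx=k,fy=k,interpolation=2)
cv2.imwrite("pics/s1.png",np.hstack([f(i,235,90,4,95,110),np.vstack([f(j,190,190,4,90,55),f(j,290,215,4,90,55)])]))
print(proj("side",pose()[0]),proj("top",pose()[0]))
E
```

```text
clock: 25.42
position: [0.4921, 0.3138, 0.2215]
ee_rot: [0.001, 0.975, 0.222, -0.0]
contact_force: [-0.0, -0.0, -0.1]
width: 0.0851
gripper_force: 0.0
turn [ 0.01  0.01 -0.  ] then shift [ 1.9  0.3 -0.5]
[[263.54183941 121.76655214]] [[222.57377153 233.76439659]]
```

View pics/s1.png

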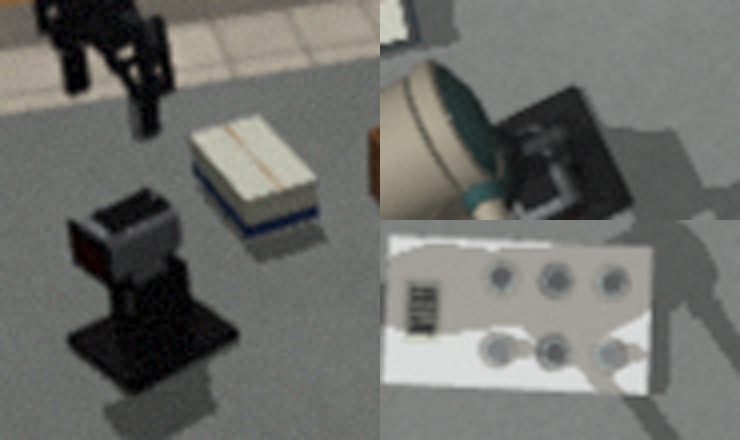

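The side crop shows the open fingers straddling the line above the scanner head. The top crop shows all six pockets filled with upright vials. I'll descend and grip.

```bash
python3 -m handwheel '[[[1.8,0.3,25],[0,0,0],-1],[[0,0,25],[0,0,0],-1],[[0,0,20],[0,0,0],-1],[[0,0,15],[0,0,0],-1],[[0,0,15],[0,0,0],-1],[[0,0,10],[0,0,0],-1],[[0,0,9.5],[0,0,0],-1],[[0,0,0],[0,0,0],-1],[[0,0,0],[0,0,0],-1]]' 70; python3 -m handwheel '[[[0,0,0],[0,0,0],-0.6],[[0,0,0],[0,0,0],-0.3],[[0,0,0],[0,0,0],-0.1],[[0,0,0],[0,0,0],0.3],[[0,0,0],[0,0,0],0.5],[[0,0,0],[0,0,0],0.5],[[0,0,0],[0,0,0],0.5]]' 70
```

```text
clock: 26.65
position: [0.4941, 0.3154, 0.1024]
ee_rot: [-0.0, 0.975, 0.222, 0.0]
contact_force: [0.2, -0.2, 0.2]
width: 0.0854
gripper_force: 0.0
clock: 27.52
position: [0.4942, 0.3155, 0.1027]
ee_rot: [-0.0, 0.975, 0.222, 0.001]
contact_force: [-0.8, 0.8, 5.7]
width: 0.0491
gripper_force: 72.9
```

```bash
python3 -m handwheel '[[[0,0,-5],[0,0,0],0.5],[[0,0,-10],[0,0,0],0.5],[[0,0,-10],[0,0,0],0.5],[[0,0,0],[0,0,0],0.5]]'; python3 -m handwheel '[[[0,0,-15],[0,0,0],0.5],[[0,0,-15],[0,0,0],0.5],[[0,0,-15],[0,0,0],0.5],[[0,0,-20],[0,0,0],0.5],[[0,0,-20],[0,0,0],0.5],[[0,0,-20],[0,0,0],0.5],[[0,0,-20],[0,0,0],0.5],[[0,0,0],[0,0,0],0.5],[[0,0,0],[0,0,0],0.5]]'; python3 -c "
from h import *
cv2.imwrite('pics/up_s.png',np.array(vision.get_image('side')))"
```

```text
clock: 28.02
position: [0.4945, 0.3155, 0.1282]
ee_rot: [-0.0, 0.975, 0.222, 0.001]
contact_force: [-0.2, -0.1, -1.9]
width: 0.0491
gripper_force: 72.5
clock: 29.15
position: [0.4934, 0.315, 0.2517]
ee_rot: [0.0, 0.975, 0.222, -0.0]
contact_force: [0.8, 0.1, -2.0]
width: 0.0492
gripper_force: 72.5
```

```bash
python3 -m handwheel '[[[0,0,0],[0,0,-0.982],0.5],[[0,0,0],[0,0,-0.982],0.5],[[0,0,0],[0,0,-0.982],0.5],[[0,0,0],[0,0,-0.982],0.5],[[0,0,0],[0,0,-0.982],0.5],[[0,0,0],[0,0,-0.982],0.5],[[0,0,0],[0,0,-0.982],0.5],[[0,0,0],[0,0,-0.982],0.5],[[0,0,0],[0,0,-0.982],0.5],[[0,0,0],[0,0,-0.982],0.5],[[0,0,0],[0,0,-0.982],0.5],[[0,0,0],[0,0,-0.982],0.5],[[0,0,0],[0,0,-0.982],0.5],[[0,0,0],[0,0,-0.982],0.5],[[0,0,0],[0,0,-0.982],0.5],[[0,0,0],[0,0,-0.982],0.5],[[0,0,0],[0,0,0],0.5]]'; python3 -m handwheel '[[[0,0,0],[0,1,0],0.5],[[0,0,0],[0,1,0],0.5],[[0,0,0],[0,1,0],0.5],[[0,0,0],[0,1,0],0.5],[[0,0,0],[0,1,0],0.5],[[0,0,0],[0,1,0],0.5],[[0,0,0],[0,1,0],0.5],[[0,0,0],[0,1,0],0.5],[[0,0,0],[0,1,0],0.5],[[0,0,0],[0,1,0],0.5],[[0,0,0],[0,0,0],0.5],[[0,0,0],[0,0,0],0.5]]'; python3 - <<'E'
from kin import *
P,Rt,Rs,o=final(np.radians(120),np.radians(60),1); p=pose()[0]
print("final TCP",P,"window",o+Rs.apply([-.05,0,.108]))
rel(np.r_[P[:2],p[2]],Rt); rel(P,Rt)
i=np.array(vision.get_image("side")); j=np.array(vision.get_image("top"))
cv2.imwrite("pics/t1.png",np.hstack([cv2.resize(m[y:y+150,x:x+130],None,fx=3,fy=3,interpolation=2) for m,x,y in((i,210,70),(j,180,150))]))
E
```

```text
clock: 31.32
position: [0.4933, 0.315, 0.251]
ee_rot: [-0.001, 0.501, 0.866, -0.001]
contact_force: [-0.2, 0.7, -2.3]
width: 0.0493
gripper_force: 72.4
clock: 32.83
position: [0.494, 0.3152, 0.2521]
ee_rot: [-0.432, 0.434, 0.75, 0.25]
contact_force: [0.2, 0.3, -2.0]
width: 0.0495
gripper_force: 72.7
final TCP [0.4305728  0.16795927 0.16302817] window [0.44936703 0.13540671 0.13392305]
turn [ 0.01  0.02 -0.01] then shift [ -47.9 -128.6  -83. ]
turn [ 0.01  0.02 -0.01] then shift [-125.  -128.6  -38.5]
```

```bash
python3 -m handwheel '[[[-3,-9,-6],[0,0,0],0.5],[[-6,-16,-10],[0,0,0],0.5],[[-6,-16,-10],[0,0,0],0.5],[[-6,-16,-10],[0,0,0],0.5],[[-6,-16,-10],[0,0,0],0.5],[[-6,-16,-10],[0,0,0],0.5],[[-6,-16,-10],[0,0,0],0.5],[[-6,-14,-10],[0,0,0],0.5],[[-3,-9.6,-7],[0,0,0],0.5],[[0,0,0],[0,0,0],0.5]]'; python3 -m handwheel '[[[-10,0,6],[0,0,0],0.5],[[-13,0,7.5],[0,0,0],0.5],[[-13,0,7.5],[0,0,0],0.5],[[-13,0,7.5],[0,0,0],0.5],[[-13,0,7.5],[0,0,0],0.5],[[-10,0,5.5],[0,0,0],0.5],[[-4.6,0,3],[0,0,0],0.5],[[0,0,0],[0,0,0],0.5],[[0,0,0],[0,0,0],0.5]]'; python3 - <<'E'
from kin import *
P,Rt,Rs,o=final(np.radians(120),np.radians(60),1); rel(P,Rt)
p,r,s=pose(); Rn=r*R.from_matrix(np.diag([1,-1,-1.])).inv(); on=p-Rn.apply(G); w=on+Rn.apply([-.05,0,.108]); d=Rn.apply([-1,0,0])
print("win",w,"dir",d,"dist",np.linalg.norm(LAB-w),"err deg",np.degrees(np.arccos(d@(LAB-w)/np.linalg.norm(LAB-w))))
W=np.zeros((600,800,3),np.uint8)
for k,(n,x,y) in enumerate((("side",225,120),("top",250,165))):
    m=np.array(vision.get_image(n)); z=cv2.resize(m[y:y+150,x:x+100],None,fx=4,fy=4,interpolation=2)
    for c,Q in(((0,255,0),[[-.05,s1*.027,z1] for s1 in(-1,1) for z1 in(.088,.128)]+[[.032,s1*.025,z1] for s1 in(-1,1) for z1 in(.088,.128)]),((255,0,255),[[4e-3+a*.018,s1*.015,0] for a in(-1,1) for s1 in(-1,1)])):
        for u in proj(n,on+Rn.apply(Q)): cv2.circle(z,tuple(((u-[x,y]+.5)*4).astype(int)),2,c,-1)
    for u in proj(n,LAB): cv2.circle(z,tuple(((u-[x,y]+.5)*4).astype(int)),3,(0,0,255),-1)
    W[:,400*k:400*k+400]=z
cv2.imwrite("pics/f1.png",W)
E
```

```text
clock: 34.17
position: [0.4305, 0.1673, 0.2521]
ee_rot: [-0.433, 0.434, 0.75, 0.25]
contact_force: [-0.7, 0.9, -1.1]
width: 0.0492
gripper_force: 72.7
clock: 35.3
position: [0.4303, 0.1681, 0.1637]
ee_rot: [-0.433, 0.433, 0.75, 0.25]
contact_force: [-0.7, -0.2, -1.8]
width: 0.0493
gripper_force: 72.7
turn [0.01 0.   0.  ] then shift [-0.7  0.1  0.1]
win [0.44912999 0.13553881 0.13464815] dir [ 0.25034615 -0.4331781  -0.86584268] dist 0.12074459891002534 err deg 0.1110587006792833
```

View pics/f1.png

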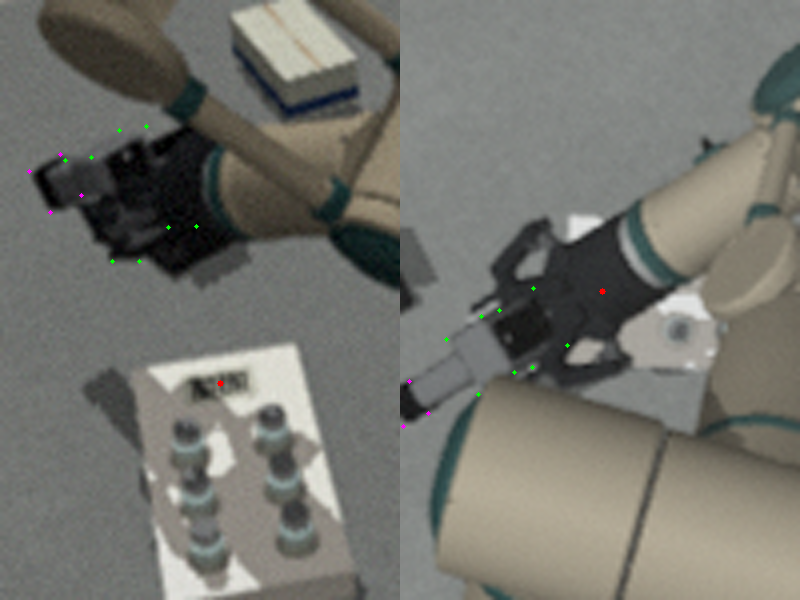

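The final view shows all six vials upright in the rack and the label clear in the side view. The scanner is held nose-down and its handle foot falls on its predicted pixels. The computed aim error is 0.1° at 121 mm, looking down 60°. I'll let it settle and hand in.

```bash
python3 -m handwheel '[[[-0.5,0,0],[0,0,0],0.5],[[0,0,0],[0,0,0],0.5],[[0,0,0],[0,0,0],0.5],[[0,0,0],[0,0,0],0.5],[[0,0,0],[0,0,0],0.5]]' && python3 -c "
from rig import manip
print(manip.sign_off())"
```

```text
clock: 36.02
position: [0.4303, 0.1679, 0.163]
ee_rot: [-0.433, 0.433, 0.75, 0.25]
contact_force: [0.7, 0.7, -2.5]
width: 0.0493
gripper_force: 72.7
the job is handed in; nothing more can be done
None
```

Both spare vials stand upright in the rack's last two pockets, and the scanner is held about 12 cm from the label, aimed at it and looking down at about 60°; I handed the job in at 36 s, and no verdict came back.

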